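# Put the shoemaker's bench kit back on its outline boards

## Robot

A 6-joint arm with a two-finger parallel gripper is mounted at the origin on the work surface. World frame = base frame: x ahead of the robot, y to its left, z up, the work surface at z = 0. Lengths are in m, angles in rad, forces in N, time in s.
With the tool pointing down it reaches from about 0.3 to 0.95 m from the base axis. Payload 3.1 kg.
Tool frame: the origin (TCP) lies between the finger pads; the fingertips stand 19 mm ahead of it and the grasp point (between the pads) is the TCP; z points along the fingers, y is the line along which they close (so a half turn about z gives the same grasp; the last joint's range is limited). The gripper opens to 85 mm and grips with 20 to 120 N. Pads are 22 mm wide; open, the fingers measure 114 mm over their backs; the gripper's body (76 mm by 85 mm) begins 54 mm behind the grasp point. The pads swing forward as they close: fully open they stand 13 mm farther back than shut.
Start: joints at [1.143, 0.308, 1.634, -0, 1.2, -0.07], TCP at [0.219, 0.585, 0.25] pointing down, gripper open.
Joint ranges: [-3.06, 3.06], [-0.79, 1.96], [0.05, 2.63], [-1.19, 4.34], [0.05, 2.64], [-2.94, 2.94]. Speed limits (rad/s): [2.79, 2.79, 3.14, 3.14, 3.14, 3.14].

## Interface

Orientations are given as a unit quaternion [w, x, y, z].
In Python, from plant import status, viewer, bot, models gives the robot as it stands. The module is installed in compiled form; this text tells all that it offers.
- The arm moves only by the tool apply_moves, never from a script. Its argument "targets" is one flat list of numbers, 4 for each row, row after row: the shift along the tool's x, y, z in cm, then the turn about the tool's z in rad. In form: [x, y, z, twist, x, y, z, twist, ...]. A call has 1 to 8 rows; each row shifts and turns the commanded pose from where the row before left it, along the tool's axes as they then stand; what a row does not reach is not made up. A row lasts 1/12 s, in which the tool goes at most 41.7 mm and 7.16 degrees, less where a joint would pass 70% of its speed; a pose out of reach is approached as far as the arm can. A call is refused whole if a number of a shift passes 4.17 or a number of a turn 0.125, either way. A call with a gripper value outside its range is refused whole. "grip" is the finger opening in cm, from 0 to 8.54, set as the call begins (left out, the last holds). The fingers move at their own pace and stop on an object; the grip force is fixed at half the most. Time passes only in rows, so rows that do not move let the fingers close. It gives the time, the measured TCP pose, the force, the opening and the grip force at its end, in the units of the state.
- status.read_state(): the state, without advancing time (a new reading comes with each control period).
- viewer.capture(name): name is "side" or "top"; returns a dict with "pixels" (420x560x3 uint8, blue, green, red), "depth" (420x560 float32, m along the optical axis (not along the pixel's ray), 0 where there is no reading), "camera_matrix" (3x3 intrinsics, pixels), "dist" ([k1, k2, p1, p2, k3] as OpenCV has them; the pictures are not rectified), "R" (3x3) and "t" (3): a world point X has camera coordinates R X + t. Camera axes: x right, y down, z forward; pixel columns grow to the right and rows downward; lengths in m; the calibration is good to about 2 mm. A picture is of the moment at which its call begins.
- bot.finish_job(): hands the job in; it is judged then, once.
Trained networks look in a picture, given as the dict that the camera call returned (one of the last four; its "shot" number tells which), for a name from the list of things; names that differ only in an ending like _2 or _b are one class to them, and where a whole thing is asked for, a point or a joint stands for the part that bears it (a point fixed in the world has none). Each returns a list of dicts, best first, with "score" (0 to 1); they miss things now and then, are a little off and sometimes report something else, mostly with a low value. They report only what shows in the picture. A call takes as long as a camera call. They do not tell look-alikes from the thing itself.
- models.boxes_of(label, picture): "point" ([row, column] in pixels, amid what is visible of it).
- models.regions_of(label, picture): "pixels" (420x560 bool, what is visible of it) and "point" ([row, column] in pixels, amid what is visible of it).
The state is a dict: "time": time; "joints": joint angles; "dq": joint speeds; "tau": joint torques, N m; "position": TCP position; "tcp_rot": TCP orientation; "wrist_force": force on the tool from outside, world axes, zero at the start; "torque": the same for the moment, N m; "gripper_width": finger opening in m; "grasp_force": force on a finger pad.
Only numpy, scipy, OpenCV 4.12 (cv2) and the standard library are available. Lean on these libraries where they do the work, as an engineer would, in place of code of your own. Each camera call takes 0.05 s, during which the arm holds its last target. There are 200 camera calls.

## Task

Tidy the shoemaker's bench: set the wooden shoe last, the oval shoe brush, the whetstone and the round polish tin each on the board that bears its own dark outline. Each must lie flat in the middle of its outline and turned to match it, the same side up as it is now, with the last's toe at the outline's toe end. Leave the jar of tacks standing where it is.

Things in the scene. Friction and masses are not known exactly. Their poses are not given: they have to be found in the camera images.
- last: child's shoe last, pale wood, sole down, 140 mm long (x), 66 mm high at the heel, sloping to a toe 13 mm high. Origin on the underside, midway along; +x to the toe, z up. From the origin to 45 mm behind it the lower sides (below 30 mm) are upright, about 38 mm apart in y: grip there. Up to 52 mm wide ahead of it. 0.2 kg. Starts with x within 0.4 rad of world +x.
- last_toe (a point): the tip of the last's toe, on its centre line, 70 mm ahead (+x) of last's origin and 6 mm above the underside
- brush: oval shoe brush, bristles down: rigid black bristles from 0 to 22 mm high, 46 mm wide; dark wooden oval back 116 (x) x 54 (y) mm from 22 to 40 mm high, to be gripped across its middle. Origin at the centre of the underside, x along its length, z up. Either way round will do. 0.13 kg. Starts with x within 0.4 rad of world +x.
- stone: plain grey whetstone, a rectangular bar 110 (x) x 40 (y) x 25 mm high. Origin at the centre of the underside, x along its length, z up. Either way round will do. About 0.25 kg. Starts with x within 0.4 rad of world +x.
- tin: flat round polish tin of bare metal, 60 mm across, 24 mm high. Origin at the centre of the underside, z up. How it is turned does not matter. About 0.09 kg. Starts with x within 0.4 rad of world +x.
- board_last: fixed plywood board lying flat, 156 (x) x 76 (y) x 6 mm thick, with a dark silhouette flush on its top, centred on the board: the outline of the last, 140 mm long, toe to +x (broad forefoot end 52 mm, heel end 39 mm wide). Origin at the centre of the board's underside, so its top is 6 mm above the origin; x along the board's long side, z up.
- board_brush: fixed plywood board lying flat, 156 (x) x 76 (y) x 6 mm thick, with a dark silhouette flush on its top, centred on the board: an oval 116 x 54 mm. Origin at the centre of the board's underside, so its top is 6 mm above the origin; x along the board's long side, z up.
- board_stone: fixed plywood board lying flat, 156 (x) x 76 (y) x 6 mm thick, with a dark silhouette flush on its top, centred on the board: a rectangle 110 x 40 mm. Origin at the centre of the board's underside, so its top is 6 mm above the origin; x along the board's long side, z up.
- board_tin: fixed plywood board lying flat, 156 (x) x 76 (y) x 6 mm thick, with a dark silhouette flush on its top, centred on the board: a disc 60 mm across. Origin at the centre of the board's underside, so its top is 6 mm above the origin; x along the board's long side, z up.
- tack_jar: amber glass jar with a metal lid, 60 mm across and 75 mm high, standing loose at the left of the work, not to be moved. Origin at the centre of its underside.
Not all that is in view belongs to the job. Of the things that look like the tin, the smallest one is meant.

How it is judged:
By the outcome, as a careful person would: the job done as asked, in the order asked, and still so for the second after the job is handed in, with the robot touching nothing.
It also fails if it takes over 115 s, if anything falls off the work surface, if the arm or the gripper's body presses on something with over 40 N, if the wrist force passes 120 N, or if a joint passes its speed limit or range.

## Working session

There is one attempt and no reset: what is moved stays moved. The work goes in short steps, Python scripts to look and compute and a tool call to move; the robot and the scene stay as the last step left them, time stands still between calls to the robot, and variables do not carry over. Pictures are saved under pics/ and viewed, at most 14 in all, crops included, and the job is handed in when it is done.

Besides the shell and the picture viewer there is one more tool, called after "Request:" in YAML: its name, and indented under it one key for each argument. apply_moves: Moves the arm, as the interface text tells. Its arguments: {"type":"object","properties":{"targets":{"type":"array"},"grip":{"type":"number"}},"required":["targets"]}

```bash
mkdir -p pics; cat > h.py <<'E'
import numpy as np,cv2
from plant import status,viewer,bot,models
def cloud(p):
    K=np.array(p["camera_matrix"]);d=p["depth"];h,w=d.shape
    v,u=np.mgrid[:h,:w]
    n=cv2.undistortPoints(np.stack([u,v],-1).reshape(-1,1,2).astype(np.float64),K,np.array(p["dist"])).reshape(h,w,2)
    c=np.dstack([n[...,0]*d,n[...,1]*d,d])
    X=(c-np.array(p["t"]))@np.array(p["R"])
    X[d<=0]=np.nan
    return X
def rect(P):
    (cx,cy),(a,b),ang=cv2.minAreaRect(P.astype(np.float32)*1000)
    if a<b: a,b,ang=b,a,ang+90
    ang=(ang+90)%180-90
    return np.round([cx,cy,a,b],1),round(np.radians(ang),3)
E
python3 - <<'E'
from h import *
s=status.read_state(); print({k:np.round(s[k],3) for k in s})
for n in("top","side"):
    p=viewer.capture(n); cv2.imwrite(f"pics/{n}0.png",p["pixels"]); X=cloud(p)
    print(n,np.round(-np.array(p["R"]).T@p["t"],2))
    for l in("last","brush","stone","tin","board_last","board_brush","board_stone","board_tin","tack_jar"):
        for r in models.regions_of(l,p)[:5]:
            m=r["pixels"]; P=X[m]; P=P[~np.isnan(P[:,0])]
            if len(P)<10: continue
            zt=np.percentile(P[:,2],90)
            print(l,round(r["score"],2),np.round(r["point"]),m.sum(),"z",np.round(np.percentile(P[:,2],[5,50,95])*1000),*rect(P[:,:2]))
E
```

```text
{'time': np.float64(0.0), 'joints': array([ 1.143,  0.309,  1.635,  0.   ,  1.2  , -0.07 ]), 'dq': array([ 0.001, -0.001,  0.002, -0.002,  0.   ,  0.002]), 'tau': array([ 0.0000e+00, -4.1526e+01, -2.7666e+01, -0.0000e+00,  1.0000e-02,
        0.0000e+00]), 'position': array([0.219, 0.585, 0.249]), 'tcp_rot': array([-0.   ,  0.178,  0.984, -0.001]), 'wrist_force': array([ 0.136,  0.221, -0.715]), 'torque': array([-0.035,  0.008,  0.007]), 'grasp_force': np.float64(0.0), 'gripper_width': np.float64(0.085)}
top [0.48 0.08 1.27]
last 0.86 [274. 353.] 952 z [13. 40. 67.] [ 461.1 -112.9  145.9   54.9] 0.462
brush 0.93 [274. 279.] 792 z [37. 41. 45.] [470.6  73.  117.   53.3] 0.388
stone 0.73 [204. 412.] 654 z [16. 26. 30.] [ 639.6 -273.6  108.5   39.6] 0.17
tin 0.86 [160. 366.] 918 z [19. 36. 40.] [ 755.6 -152.3   95.    81.1] -0.796
tin 0.71 [196. 337.] 399 z [21. 25. 29.] [650.4 -74.8  56.9  55.2] 1.56
tin 0.65 [132. 317.] 921 z [ 8. 35. 40.] [831.9 -24.5  92.1  86.4] 1.258
tin 0.23 [261. 133.] 606 z [ 5. 73. 79.] [496.  463.4  85.4  62.8] 1.568
board_last 0.68 [286. 205.] 1821 z [ 3.  7
[... 619 characters left out ...]
 0.33
stone 0.58 [321. 355.] 1232 z [ 5. 24. 26.] [ 637.9 -276.8  112.8   42.7] 0.147
tin 0.78 [270. 369.] 1185 z [ 1. 33. 36.] [ 764.7 -134.8  133.    91.2] 0.979
tin 0.73 [261. 314.] 476 z [ 4. 22. 25.] [649.4 -79.3  59.5  58.2] 1.081
tin 0.61 [232. 368.] 841 z [ 5. 32. 36.] [830.1 -27.6  88.   84.8] 0.97
board_last 0.9 [214. 186.] 938 z [1. 5. 7.] [431.1 270.1 157.7  90.8] 0.375
board_brush 0.67 [198. 252.] 796 z [2. 5. 7.] [622.9 254.6 155.1  80.6] -0.067
board_stone 0.82 [364. 264.] 3149 z [3. 6. 8.] [ 443.3 -287.2  159.8   83.7] 0.092
board_tin 0.9 [230. 290.] 1109 z [1. 5. 7.] [669.4  87.  159.9  87.8] 0.378
tack_jar 0.84 [166. 194.] 530 z [ 3. 44. 74.] [510.  525.9 220.   64.3] 1.344
```

View pics/top0.png

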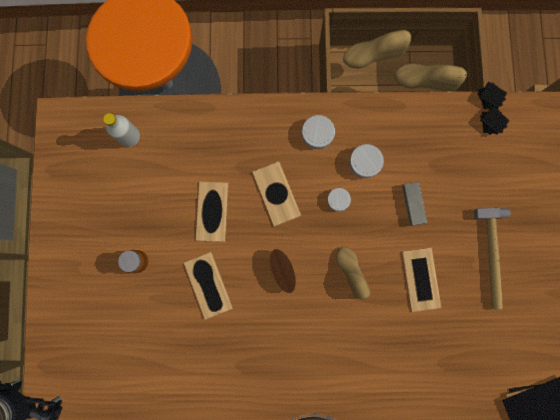

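View pics/side0.png

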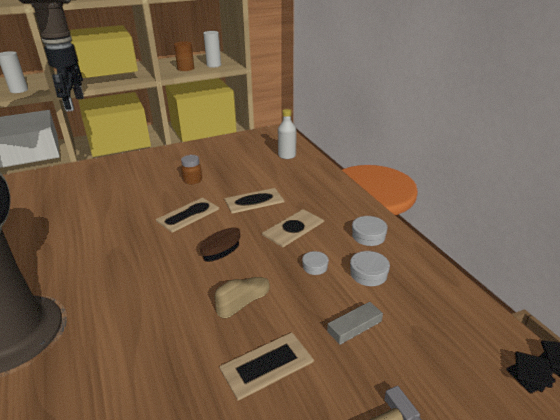

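The top view has +x up and +y to the left. It shows the last (353,274), brush (282,272), stone (415,204), small tin (339,199, clearly the smallest of three), jar (132,261), and the four boards: brush (212,211), tin (277,193), last (208,286) and stone (421,280). The side view agrees. Next I refine the poses.

```bash
cat >> h.py <<'E'
def plane(p,uv,z):
    n=cv2.undistortPoints(np.asarray(uv,float).reshape(-1,1,2),np.array(p["camera_matrix"]),np.array(p["dist"])).reshape(-1,2)
    R=np.array(p["R"]);C=-R.T@np.array(p["t"]);D=np.c_[n,np.ones(len(n))]@R
    return (C+D*((np.asarray(z)-C[2])/D[:,2])[:,None])[:,:2]
def pca(P):
    c=P.mean(0);w,V=np.linalg.eigh(np.cov((P-c).T));a=V[:,1]*np.sign(V[0,1]);return c,np.arctan2(a[1],a[0]),4*np.sqrt(w[::-1])
def near(rs,xy,X):  # region whose median lies nearest xy
    return min(rs,key=lambda r:np.linalg.norm(np.nanmedian(X[r["pixels"]][:,:2],0)-xy))["pixels"]
def ups(m,p,cam_z,k=4,soft=None): pass
def sil(p,board,X,xy,z=.006):
    g=p["pixels"].max(2); m=(np.hypot(X[...,0]-xy[0],X[...,1]-xy[1])<.085)&(g<60)
    nl,lab,st,ce=cv2.connectedComponentsWithStats(m.astype(np.uint8))
    m=lab==1+np.argmax(st[1:,4]); v,u=np.nonzero(m); return plane(p,np.c_[u,v],np.full(len(u),z))
E
python3 - <<'E'
from h import *
from scipy.spatial import cKDTree
from scipy.optimize import minimize
B=dict(board_last=(.432,.267),board_brush=(.625,.257),board_stone=(.442,-.288),board_tin=(.67,.086))
O=dict(last=(.461,-.113,0),brush=(.47,.072,.04),stone=(.639,-.274,.025),tin=(.65,-.076,.024))
for n in("top","side"):
    p=viewer.capture(n);X=cloud(p);print(n)
    S={}
    for b,xy in B.items():
        P=sil(p,b,X,xy);S[b]=P;c,a,e=pca(P);print(b,np.round(c,4),round(a,3),np.round(e*1000,1),*rect(P))
    for o,(x,y,z) in O.items():
        m=near(models.regions_of(o,p),(x,y),X);v,u=np.nonzero(m)
        Q=X[m];ok=~np.isnan(Q[:,0])
        if z: ok&=abs(Q[:,2]-z)<.006; P=plane(p,np.c_[u,v][ok],np.full(ok.sum(),z))
        else: P=Q[ok][:,:2]
        c,a,e=pca(P);print(o,np.round(c,4),round(a,3),np.round(e*1000,1),*rect(P),ok.sum())
        if o=="last": L=P
    # register outline template (board frame) to the last
    if n=="top":
        T=S["board_last"]; 
        def ras(P,s=500):
            I=np.zeros((160,160),np.float32);q=np.round(P*s+80).astype(int);I[q[:,1].clip(0,159),q[:,0].clip(0,159)]=1
            return cv2.GaussianBlur(cv2.morphologyEx(I,cv2.MORPH_CLOSE,np.ones((3,3))),(0,0),1.5)
        tc=T.mean(0);lc=L.mean(0);I=ras(T-tc);J=ras(L-lc)
        def f(q):
            M=cv2.getRotationMatrix2D((80,80),-np.degrees(q[2]),1);M[:,2]+=q[:2]*500
            return ((cv2.warpAffine(I,M,(160,160))-J)**2).sum()
        best=min((minimize(f,[0,0,d],method="Nelder-Mead",options=dict(initial_simplex=[[0,0,d],[.004,0,d],[0,.004,d],[0,0,d+.08]])) for d in(-.1,0,.1,.2)),key=lambda r:r.fun)
        print("last reg: d",best.x,best.fun,"tc",tc,"lc+shift",lc+best.x[:2])
        r=np.hstack([cv2.resize(v,(400,400)) for v in(I,J)])[::-1];cv2.imwrite("pics/reg.png",r*255)
E
```

```text
top
board_last [0.4348 0.2662] 0.367 [150.5  43.9] [432.3 267.2 135.3  46.7] 0.329
board_brush [0.6251 0.2559] -0.043 [111.6  50.1] [624.4 255.2 108.6  47.6] 0.01
board_stone [ 0.4427 -0.2885] 0.114 [123.4  42. ] [ 443.  -288.5  106.3   36.4] 0.119
board_tin [0.6708 0.0861] 0.843 [56.6 55.7] [671.6  86.5  53.3  52.7] -0.01
last [ 0.4626 -0.1042] 0.367 [150.3  48.2] [ 463.  -107.3  137.7   50. ] 0.411 929
brush [0.4688 0.0723] 0.352 [115.6  54. ] [469.3  72.4 114.7  53.2] 0.371 759
stone [ 0.6393 -0.2733] 0.167 [127.   45.4] [ 639.2 -272.9  110.2   40.3] 0.169 604
tin [ 0.6516 -0.076 ] -0.533 [61. 60.] [651.4 -76.9  57.8  57.1] -0.022 406
last reg: d [ 0.00258832 -0.00087445  0.0259206 ] 22.905460357666016 tc [0.43478989 0.26619773] lc+shift [ 0.46519996 -0.10505417]
side
board_last [0.4346 0.2643] 0.361 [150.7  41.4] [434.  262.4 133.8  43.5] 0.4
board_brush [0.6246 0.2545] -0.054 [109.1  48.2] [624.7 254.4 108.2  47.7] -0.121
board_stone [ 0.4415 -0.2885] 0.111 [124.7  42.7] [ 442.5 -287.9  107.5   37.5] 0.117
board_tin [0.6714 0.0851] -0.353 [56.2 54.8] [672.1  86.6  52.9  50.2] -0.433
last [ 0.4468 -0.1271] 0.357 [148.4  35.7] [ 460.8 -110.6  136.5   45.8] 0.331 1389
brush [0.466  0.0665] 0.391 [118.3  59.4] [468.4  66.4 117.8  59.1] 0.329 567
stone [ 0.6354 -0.2786] 0.155 [130.   49.4] [ 636.6 -278.5  114.6   44.6] 0.144 937
tin [ 0.6482 -0.0843] 0.842 [59.8 55.6] [648.4 -86.2  57.8  53.1] 1.113 310[ WARN:0@3.617] global loadsave.cpp:1063 imwrite_ Unsupported depth image for selected encoder is fallbacked to CV_8U.
```

View pics/reg.png

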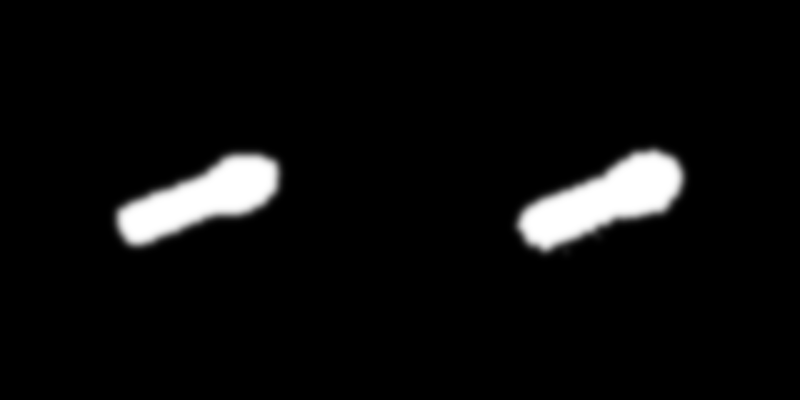

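The dark outline (left) and the last's plan view (right) have the same shape, with the broad toe end towards +x (right) in both. The poses are good enough to start.

```bash
cat > go.py <<'E'
import sys,numpy as np
from plant import status
from scipy.spatial.transform import Rotation as Ro
x,y,z,yaw=map(float,sys.argv[1:5]);s=status.read_state();w,a,b,c=s["tcp_rot"]
R=Ro.from_quat([a,b,c,w]).as_matrix();cur=np.arctan2(-R[1,0],-R[0,0])
tw=-((yaw-cur+np.pi/2)%np.pi-np.pi/2)
R2=R@Ro.from_rotvec([0,0,tw]).as_matrix()
d=R2.T@(np.array([x,y,z])-s["position"])*100
print("pos",np.round(s["position"],4),"yaw",round(cur,3),"twist",round(tw,3),"then shift cm",np.round(d,2),"t",round(s["time"],2),"F",np.round(s["wrist_force"],1))
E
python3 go.py .4441 -.1137 .15 .393
```

```text
pos [0.2189 0.5854 0.2503] yaw -0.358 twist -0.751 then shift cm [  5.97 -73.21  10.03] t 1.5 F [-1.   0.3  0.4]
```

Request:
apply_moves:
  targets: [0,0,0,-0.125,0,0,0,-0.125,0,0,0,-0.125,0,0,0,-0.125,0,0,0,-0.125,0,0,0,-0.125]
  grip: 8.5

```text
time: 2.0
position: [0.2189, 0.5854, 0.2503]
tcp_rot: [-0.0, -0.198, 0.98, 0.0]
wrist_force: [-0.1, 0.2, 0.7]
gripper_width: 0.0852
grasp_force: 0.0
```

Request:
apply_moves:
  targets: [0.3,-3.66,0.3,0,0.3,-3.66,0.3,0,0.3,-3.66,0.3,0,0.3,-3.66,0.3,0,0.3,-3.66,0.3,0,0.3,-3.66,0.3,0,0.3,-3.66,0.3,0,0.3,-3.66,0.3,0]

```text
time: 2.67
position: [0.3089, 0.3041, 0.2264]
tcp_rot: [0.0, -0.195, 0.981, 0.0]
wrist_force: [0.7, 0.1, -0.3]
gripper_width: 0.0846
grasp_force: 0.0
```

Request:
apply_moves:
  targets: [0.3,-3.66,0.3,0,0.3,-3.66,0.3,0,0.3,-3.66,0.3,0,0.3,-3.66,0.3,0,0.3,-3.66,0.3,0,0.3,-3.66,0.3,0,0.3,-3.66,0.3,0,0.3,-3.66,0.3,0]

```text
time: 3.33
position: [0.3988, 0.0241, 0.2027]
tcp_rot: [0.001, -0.195, 0.981, -0.0]
wrist_force: [0.9, 0.4, -0.0]
gripper_width: 0.085
grasp_force: 0.0
```

Request:
apply_moves:
  targets: [0.3,-3.66,0.3,0,0.3,-3.66,0.3,0,0.3,-3.66,0.3,0,0.3,-3.66,0.3,0,0,0,0,0]

```text
time: 3.75
position: [0.4457, -0.1196, 0.1909]
tcp_rot: [0.001, -0.192, 0.981, -0.002]
wrist_force: [0.3, -0.7, -0.1]
gripper_width: 0.0847
grasp_force: 0.0
```

```bash
python3 go.py .4441 -.1137 .024 .393
```

```text
pos [ 0.4457 -0.1196  0.1909] yaw 0.387 twist -0.006 then shift cm [-0.04  0.69 16.69] t 3.75 F [ 0.3 -0.7 -0.1]
```

Request:
apply_moves:
  targets: [-0.04,0.69,0,-0.006,0,0,3.5,0,0,0,3.5,0,0,0,3.5,0,0,0,2.5,0,0,0,1.5,0,0,0,0,0]

```text
time: 4.33
position: [0.437, -0.1044, 0.0422]
tcp_rot: [-0.004, -0.199, 0.98, 0.002]
wrist_force: [-1.2, 0.1, -0.5]
gripper_width: 0.0848
grasp_force: 0.0
```

```bash
python3 go.py .4441 -.1137 .024 .393; python3 -c "
from h import *
p=viewer.capture('side');cv2.imwrite('pics/a.png',cv2.resize(p['pixels'][150:370,100:420],None,fx=2,fy=2))"
```

```text
pos [ 0.437  -0.1044  0.0422] yaw 0.4 twist 0.007 then shift cm [-0.32 -1.14  1.81] t 4.33 F [-1.2  0.1 -0.5]
```

View pics/a.png

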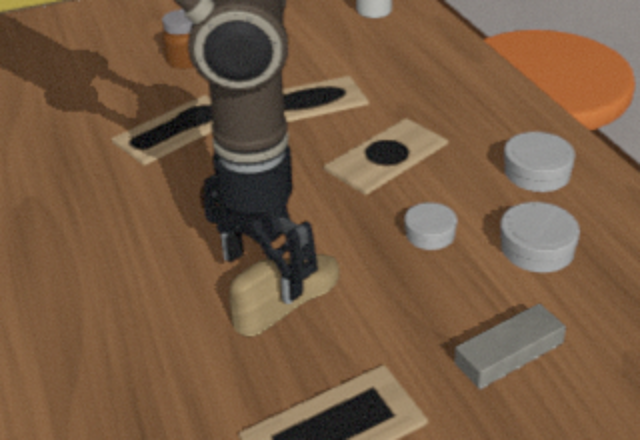

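The fingers straddle the last, with the near finger at about (295,270) and the heel at (245,310). I'll let the arm settle before correcting.

Request:
apply_moves:
  targets: [0,0,0,0,0,0,0,0,0,0,0,0]

```text
time: 4.63
position: [0.4424, -0.1075, 0.0469]
tcp_rot: [0.002, -0.198, 0.98, -0.001]
wrist_force: [0.2, 0.2, 0.7]
gripper_width: 0.085
grasp_force: 0.0
```

```bash
python3 go.py .4441 -.1137 .024 .393
```

```text
pos [ 0.4424 -0.1075  0.0469] yaw 0.399 twist 0.006 then shift cm [ 0.09 -0.63  2.29] t 4.63 F [0.2 0.2 0.7]
```

Request:
apply_moves:
  targets: [0.09,-0.63,0,0.006,0,0,1.2,0,0,0,1.1,0,0,0,0,0,0,0,0,0,0,0,0,0]

```text
time: 5.13
position: [0.4425, -0.1137, 0.0223]
tcp_rot: [-0.0, -0.195, 0.981, 0.0]
wrist_force: [0.6, 0.7, -0.5]
gripper_width: 0.085
grasp_force: 0.0
```

Request:
apply_moves:
  targets: [0,0,0,0,0,0,0,0,0,0,0,0,0,0,0,0,0,0,0,0,0,0,0,0,0,0,0,0,0,0,0,0]
  grip: 2

```text
time: 5.8
position: [0.4434, -0.1139, 0.0228]
tcp_rot: [0.001, -0.195, 0.981, -0.0]
wrist_force: [-0.7, -0.8, 5.6]
gripper_width: 0.0374
grasp_force: 61.4
```

```bash
python3 go.py .4441 -.1137 .024 .393
```

```text
pos [ 0.4434 -0.1139  0.0228] yaw 0.392 twist -0.001 then shift cm [-0.08 -0.01 -0.12] t 5.8 F [-0.7 -0.8  5.6]
```

Request:
apply_moves:
  targets: [0,0,-1,0,0,0,-2.5,0,0,0,-3.5,0,0,0,-3,0,0,0,-1,0,0,0,0,0,0,0,0,0]

```text
time: 6.38
position: [0.4419, -0.1132, 0.1318]
tcp_rot: [-0.0, -0.195, 0.981, 0.0]
wrist_force: [-0.1, -0.4, -3.7]
gripper_width: 0.0371
grasp_force: 61.0
```

```bash
python3 go.py .413 .2585 .12 .367;
```

```text
pos [ 0.4419 -0.1132  0.1318] yaw 0.392 twist 0.025 then shift cm [-10.64  35.74   1.19] t 6.38 F [-0.1 -0.4 -3.7]
```

Request:
apply_moves:
  targets: [0,0,0,0.025,-0.5,1.7,0,0,-1,3.4,0,0,-1.2,4,0,0,-1.2,4,0,0,-1.2,4,0,0,-1.2,4,0,0,-1.2,4,0,0]

```text
time: 7.05
position: [0.4195, 0.1484, 0.1295]
tcp_rot: [-0.003, -0.182, 0.983, -0.0]
wrist_force: [0.9, 0.8, -1.9]
gripper_width: 0.0372
grasp_force: 60.8
```

Request:
apply_moves:
  targets: [-1.2,4,0,0,-1,3.4,0,0,-0.7,2.2,0,0,-0.24,1.04,1.2,0,0,0,0,0,0,0,0,0,0,0,0,0]

```text
time: 7.63
position: [0.412, 0.2563, 0.1183]
tcp_rot: [-0.002, -0.183, 0.983, -0.001]
wrist_force: [0.0, 0.2, -2.0]
gripper_width: 0.0372
grasp_force: 60.9
```

```bash
python3 go.py .413 .2585 .035 .367;
```

```text
pos [0.412  0.2563 0.1183] yaw 0.367 twist 0.0 then shift cm [-0.21  0.17  8.33] t 7.63 F [ 0.   0.2 -2. ]
```

Request:
apply_moves:
  targets: [-0.2,0.17,1.5,0,0,0,3,0,0,0,2.5,0,0,0,1.3,0,0,0,0,0,0,0,0,0,0,0,0,0,0,0,0,0]

```text
time: 8.3
position: [0.4164, 0.2602, 0.0387]
tcp_rot: [0.001, -0.182, 0.983, 0.0]
wrist_force: [0.2, 0.5, -1.7]
gripper_width: 0.0374
grasp_force: 60.9
```

```bash
python3 go.py .413 .2585 .0293 .367;
```

```text
pos [0.4164 0.2602 0.0387] yaw 0.366 twist -0.001 then shift cm [ 0.38 -0.04  0.94] t 8.3 F [ 0.2  0.5 -1.7]
```

Request:
apply_moves:
  targets: [0,0,0,0,0,0,0,0,0,0,0,0,0,0,0,0,0,0,0,0]

```text
time: 8.72
position: [0.415, 0.2601, 0.0375]
tcp_rot: [0.0, -0.183, 0.983, 0.0]
wrist_force: [1.0, 0.1, -2.9]
gripper_width: 0.0375
grasp_force: 60.9
```

```bash
python3 go.py .413 .2585 .0293 .367;
```

```text
pos [0.415  0.2601 0.0375] yaw 0.367 twist 0.0 then shift cm [ 0.24 -0.08  0.82] t 8.72 F [ 1.   0.1 -2.9]
```

Request:
apply_moves:
  targets: [0.2,-0.08,0.4,0,0,0,0.35,0,0,0,0,0,0,0,0,0,0,0,0,0,0,0,0,0,0,0,0,0,0,0,0,0]

```text
time: 9.38
position: [0.4133, 0.2585, 0.0298]
tcp_rot: [0.0, -0.183, 0.983, 0.0]
wrist_force: [-0.4, 0.4, -1.5]
gripper_width: 0.0367
grasp_force: 61.0
```

```bash
python3 go.py .413 .2585 .0293 .367; 
```

```text
pos [0.4133 0.2585 0.0298] yaw 0.367 twist 0.0 then shift cm [0.03 0.01 0.05] t 9.38 F [-0.4  0.4 -1.5]
```

Request:
apply_moves:
  targets: [0,0,0.1,0,0,0,0,0,0,0,0,0]

```text
time: 9.63
position: [0.4135, 0.2586, 0.0289]
tcp_rot: [0.0, -0.183, 0.983, 0.0]
wrist_force: [1.1, 0.8, -2.1]
gripper_width: 0.0374
grasp_force: 61.0
```

Request:
apply_moves:
  targets: [0,0,0,0,0,0,0,0,0,0,0,0,0,0,0,0,0,0,0,0,0,0,0,0,0,0,0,0]
  grip: 8.5

```text
time: 10.22
position: [0.4134, 0.2585, 0.0288]
tcp_rot: [0.0, -0.183, 0.983, 0.0]
wrist_force: [1.4, 0.3, -0.1]
gripper_width: 0.085
grasp_force: 0.0
```

Request:
apply_moves:
  targets: [0,0,-1,0,0,0,-3,0,0,0,-4,0,0,0,-3.5,0,0,-3,-1,0,0,-4,0,0,0,-4,0,0,0,-4,0,0]

```text
time: 10.88
position: [0.4679, 0.1174, 0.1555]
tcp_rot: [0.001, -0.183, 0.983, -0.0]
wrist_force: [0.1, 0.3, -0.2]
gripper_width: 0.0851
grasp_force: 0.0
```

```bash
cat > chk.py <<'E'
from h import *
def last(p,X,xy):
    m=near(models.regions_of("last",p),xy,X);Q=X[m];Q=Q[~np.isnan(Q[:,0])];P=Q[Q[:,2]>.01][:,:2];c,a,e=pca(P);print("last",np.round(c,4),round(a,3),*rect(P),"zmax",round(np.percentile(Q[:,2],98),3))
def flat(p,X,o,xy,z):
    m=near(models.regions_of(o,p),xy,X);v,u=np.nonzero(m);ok=abs(X[m][:,2]-z)<.006
    P=plane(p,np.c_[u,v][ok],np.full(ok.sum(),z));c,a,e=pca(P);print(o,np.round(c,4),round(a,3),*rect(P),ok.sum())
E
python3 go.py .469 .0724 .15 .36; python3 -c "
from chk import *
p=viewer.capture('top');X=cloud(p);cv2.imwrite('pics/b.png',cv2.resize(p['pixels'][160:330,150:450],None,fx=2.6,fy=2.6))
last(p,X,(.432,.266));flat(p,X,'brush',(.469,.0724),.04)"
```

```text
pos [0.4679 0.1174 0.1555] yaw 0.369 twist 0.009 then shift cm [ 1.49 -4.25  0.54] t 10.88 F [ 0.1  0.3 -0.2]
last [0.4342 0.2621] 0.389 [435.3 261.5 137.4  49.5] 0.455 zmax 0.075Traceback (most recent call last):
  File "<string>", line 4, in <module>
    last(p,X,(.432,.266));flat(p,X,'brush',(.469,.0724),.04)
                          ~~~~^^^^^^^^^^^^^^^^^^^^^^^^^^^^^^
  File "chk.py", line 6, in flat
    P=plane(p,np.c_[u,v][ok],np.full(ok.sum(),z));c,a,e=pca(P);print(o,np.round(c,4),round(a,3),*rect(P),ok.sum())
  File "h.py", line 17, in plane
    n=cv2.undistortPoints(np.asarray(uv,float).reshape(-1,1,2),np.array(p["camera_matrix"]),np.array(p["dist"])).reshape(-1,2)
      ~~~~~~~~~~~~~~~~~~~^^^^^^^^^^^^^^^^^^^^^^^^^^^^^^^^^^^^^^^^^^^^^^^^^^^^^^^^^^^^^^^^^^^^^^^^^^^^^^^^^^^^^^^
cv2.error: OpenCV(4.12.0) /io/opencv/modules/calib3d/src/undistort.dispatch.cpp:347: error: (-215:Assertion failed) CV_IS_MAT(_src) && CV_IS_MAT(_dst) && (_src->rows == 1 || _src->cols == 1) && (_dst->rows == 1 || _dst->cols == 1) && _src->cols + _src->rows - 1 == _dst->rows + _dst->cols - 1 && (CV_MAT_TYPE(_src->type) == CV_32FC2 || CV_MAT_TYPE(_src->type) == CV_64FC2) && (CV_MAT_TYPE(_dst->type) == CV_32FC2 || CV_MAT_TYPE(_dst->type) == CV_64FC2) in function 'cvUndistortPointsInternal'
```

View pics/b.png

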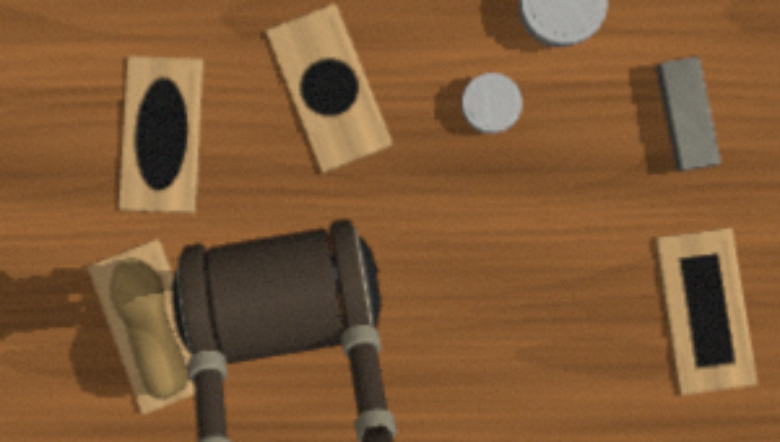

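The last sits on its board at about (145,330) in the crop, toe up the picture, though the arm covers its right side. I'll check it when it's clear. Next is the brush.

Request:
apply_moves:
  targets: [0.75,-2.1,0,0.009,0.75,-2.1,0,0,0,0,0,0,0,0,0,0,0,0,0,0,0,0,0,0,0,0,0,0,0,0,0,0]

```text
time: 11.7
position: [0.468, 0.0747, 0.1538]
tcp_rot: [0.0, -0.179, 0.984, 0.0]
wrist_force: [0.5, -0.2, 0.1]
gripper_width: 0.085
grasp_force: 0.0
```

```bash
python3 go.py .469 .0724 .031 .36; python3 -c "
from chk import *
p=viewer.capture('top');X=cloud(p)
last(p,X,(.432,.266))
p=viewer.capture('side');X=cloud(p)
last(p,X,(.432,.266))"
```

```text
pos [0.468  0.0747 0.1538] yaw 0.36 twist -0.0 then shift cm [-1.000e-02 -2.600e-01  1.228e+01] t 11.7 F [ 0.5 -0.2  0.1]
last [0.4344 0.2624] 0.375 [434.3 267.3 140.   48.7] 0.279 zmax 0.075
last [0.4178 0.2444] 0.318 [433.2 256.3 133.7  50.3] 0.487 zmax 0.07
```

```bash
cat > reg.py <<'E'
from chk import *
from scipy.optimize import minimize
def ras(P,s=500):
    I=np.zeros((160,160),np.float32);q=np.round(P*s+80).astype(int);I[q[:,1].clip(0,159),q[:,0].clip(0,159)]=1
    return cv2.GaussianBlur(cv2.morphologyEx(I,cv2.MORPH_CLOSE,np.ones((5,5))),(0,0),1.5)
def outline(p):
    q=dict(p);q["pixels"]=cv2.imread("pics/top0.png");Y=np.full((420,560,3),np.nan);v,u=np.mgrid[:420,:560]
    Y[...,:2]=plane(p,np.stack([u,v],-1).reshape(-1,2),np.full(420*560,.006)).reshape(420,560,2);return sil(q,"",Y,(.432,.267))
def reg(p,xy):
    X=cloud(p);T=outline(p);m=near(models.regions_of("last",p),xy,X);Q=X[m];L=Q[Q[:,2]>.012][:,:2]
    tc=T.mean(0);lc=L.mean(0);I=ras(T-tc)
    # outline grows ~1 px all round (threshold bites its rim)
    I=cv2.GaussianBlur(cv2.dilate((I>.5).astype(np.float32),np.ones((3,3))),(0,0),1.5);J=ras(L-lc)
    def f(q):
        M=cv2.getRotationMatrix2D((80,80),-np.degrees(q[2]),1);M[:,2]+=q[:2]*500
        return ((cv2.warpAffine(I,M,(160,160))-J)**2).sum()
    b=min((minimize(f,[0,0,d],method="Nelder-Mead",options=dict(initial_simplex=[[0,0,d],[.004,0,d],[0,.004,d],[0,0,d+.08]])) for d in(-.1,0,.1)),key=lambda r:r.fun)
    print("outline c",np.round(tc,4),"last c",np.round(lc+b.x[:2],4),"dyaw",round(b.x[2],3),"cost",round(b.fun,1),len(L));return I,J
E
python3 - <<'E'
from reg import *
p=viewer.capture('top');I,J=reg(p,(.432,.266))
c=cv2.resize(p['pixels'][230:340,160:260],None,fx=5,fy=5,interpolation=cv2.INTER_CUBIC);cv2.imwrite('pics/c.png',c)
E
```

```text
outline c [0.4349 0.2662] last c [0.4362 0.2659] dyaw 0.001 cost 9.8 924
```

View pics/c.png

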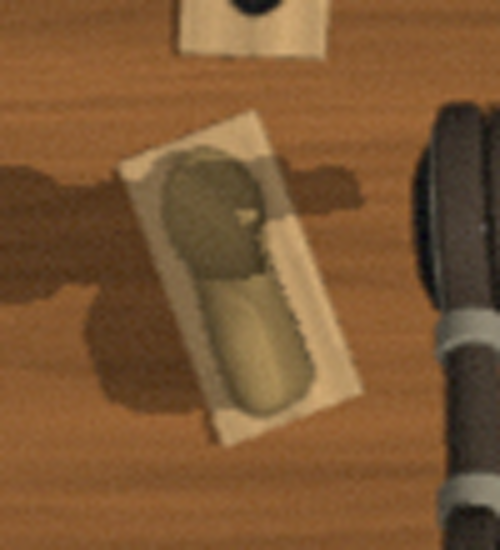

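Request:
apply_moves:
  targets: [0,-0.26,2,0,0,0,3.5,0,0,0,3,0,0,0,1.3,0,0,0,0,0,0,0,0,0,0,0,0,0,0,0,0,0]

```text
time: 12.67
position: [0.4706, 0.0715, 0.0573]
tcp_rot: [0.002, -0.178, 0.984, -0.0]
wrist_force: [0.5, 0.3, 0.0]
gripper_width: 0.0855
grasp_force: 0.0
```

Request:
apply_moves:
  targets: [0,0,0,0,0,0,0,0,0,0,0,0,0,0,0,0,0,0,0,0]

```text
time: 13.08
position: [0.4691, 0.0715, 0.056]
tcp_rot: [0.0, -0.178, 0.984, -0.0]
wrist_force: [-0.7, -0.1, 0.1]
gripper_width: 0.0848
grasp_force: 0.0
```

```bash
python3 go.py .469 .0724 .031 .36
```

```text
pos [0.4691 0.0715 0.056 ] yaw 0.358 twist -0.002 then shift cm [-0.02  0.09  2.5 ] t 13.08 F [-0.7 -0.1  0.1]
```

The registration puts the last within about 1.5 mm and 0.001 rad of its outline. In the crop it lies in the middle of its board with no dark rim showing. Next, grasp the brush.

Request:
apply_moves:
  targets: [0,0.09,1.2,0,0,0,1.3,0,0,0,0,0,0,0,0,0,0,0,0,0,0,0,0,0,0,0,0,0]

```text
time: 13.67
position: [0.4693, 0.0723, 0.0314]
tcp_rot: [0.001, -0.178, 0.984, -0.0]
wrist_force: [0.4, -0.1, -1.5]
gripper_width: 0.0849
grasp_force: 0.0
```

Request:
apply_moves:
  targets: [0,0,0,0,0,0,0,0,0,0,0,0,0,0,0,0,0,0,0,0,0,0,0,0,0,0,0,0,0,0,0,0]
  grip: 3.5

```text
time: 14.33
position: [0.4693, 0.0724, 0.0314]
tcp_rot: [0.001, -0.178, 0.984, -0.0]
wrist_force: [-0.5, 0.3, 5.6]
gripper_width: 0.0518
grasp_force: 64.0
```

```bash
python3 go.py .469 .0724 .031 .36
```

```text
pos [0.4693 0.0724 0.0314] yaw 0.358 twist -0.002 then shift cm [0.02 0.01 0.04] t 14.33 F [-0.5  0.3  5.6]
```

Request:
apply_moves:
  targets: [0,0,-1,0,0,0,-2.5,0,0,0,-3.5,0,0,0,-3.5,0,0,0,-1.5,0,0,0,0,0,0,0,0,0,0,0,0,0]

```text
time: 15.0
position: [0.4669, 0.0722, 0.1493]
tcp_rot: [-0.002, -0.178, 0.984, 0.0]
wrist_force: [-0.1, -0.5, -1.9]
gripper_width: 0.0519
grasp_force: 63.3
```

```bash
python3 go.py .625 .2556 .14 -.047
```

```text
pos [0.4669 0.0722 0.1493] yaw 0.358 twist 0.405 then shift cm [-14.93  19.07   0.87] t 15.0 F [-0.1 -0.5 -1.9]
```

Request:
apply_moves:
  targets: [0,0,0,0.1,0,0,0,0.1,0,0,0,0.1,0,0,0,0.105,-0.93,1.19,0.1,0,-1.7,2.1,0.1,0,-2.3,3,0.1,0,-2.3,3,0.1,0]

```text
time: 15.67
position: [0.5447, 0.1626, 0.1443]
tcp_rot: [-0.002, 0.023, 1.0, -0.0]
wrist_force: [0.4, -0.9, -1.7]
gripper_width: 0.0523
grasp_force: 63.3
```

Request:
apply_moves:
  targets: [-2.3,3,0.1,0,-2.3,3,0.1,0,-1.7,2.1,0.1,0,-0.9,1.1,0.1,0,-0.5,0.58,0,0,0,0,0,0,0,0,0,0,0,0,0,0]

```text
time: 16.33
position: [0.6253, 0.2548, 0.1415]
tcp_rot: [-0.001, 0.023, 1.0, -0.001]
wrist_force: [0.5, 0.1, -2.2]
gripper_width: 0.0522
grasp_force: 63.2
```

Request:
apply_moves:
  targets: [0,0,0,0,0,0,0,0,0,0,0,0,0,0,0,0,0,0,0,0]

```text
time: 16.75
position: [0.6267, 0.2555, 0.1431]
tcp_rot: [0.0, 0.024, 1.0, 0.0]
wrist_force: [0.5, -0.1, -1.3]
gripper_width: 0.052
grasp_force: 63.2
```

```bash
python3 go.py .625 .2556 .05 -.047
```

```text
pos [0.6267 0.2555 0.1431] yaw -0.047 twist -0.0 then shift cm [ 0.17 -0.    9.31] t 16.75 F [ 0.5 -0.1 -1.3]
```

Request:
apply_moves:
  targets: [0.17,0,1.5,0,0,0,3,0,0,0,3,0,0,0,1.8,0,0,0,0,0,0,0,0,0,0,0,0,0,0,0,0,0]

```text
time: 17.42
position: [0.627, 0.2566, 0.0523]
tcp_rot: [0.002, 0.023, 1.0, 0.001]
wrist_force: [0.3, -0.3, -1.7]
gripper_width: 0.052
grasp_force: 63.2
```

Request:
apply_moves:
  targets: [0,0,0.5,0,0,0,0.5,0,0,0,0,0,0,0,0,0,0,0,0,0,0,0,0,0,0,0,0,0,0,0,0,0]

```text
time: 18.08
position: [0.6251, 0.2559, 0.0399]
tcp_rot: [0.0, 0.023, 1.0, 0.0]
wrist_force: [0.4, 0.5, -0.8]
gripper_width: 0.0518
grasp_force: 63.2
```

```bash
python3 go.py .625 .2556 .0375 -.047
```

```text
pos [0.6251 0.2559 0.0399] yaw -0.047 twist 0.0 then shift cm [ 0.01 -0.03  0.24] t 18.08 F [ 0.4  0.5 -0.8]
```

Request:
apply_moves:
  targets: [0,-0.03,0.15,0,0,0,0.1,0,0,0,0,0,0,0,0,0,0,0,0,0,0,0,0,0]

```text
time: 18.58
position: [0.6252, 0.2556, 0.0374]
tcp_rot: [0.0, 0.023, 1.0, 0.0]
wrist_force: [-0.9, 0.1, 0.2]
gripper_width: 0.052
grasp_force: 63.4
```

Request:
apply_moves:
  targets: [0,0,0,0,0,0,0,0,0,0,0,0,0,0,0,0,0,0,0,0]
  grip: 8.5

```text
time: 19.0
position: [0.6251, 0.2556, 0.0373]
tcp_rot: [0.0, 0.023, 1.0, 0.0]
wrist_force: [-0.2, -0.5, 0.3]
gripper_width: 0.0848
grasp_force: 0.0
```

Request:
apply_moves:
  targets: [0,0,-1,0,0,0,-3,0,0,0,-4,0,0,0,-3.5,0,0,-4,0,0,0,-4,0,0,0,-4,0,0,0,-4,0,0]

```text
time: 19.67
position: [0.6176, 0.0946, 0.1539]
tcp_rot: [0.001, 0.023, 1.0, 0.0]
wrist_force: [0.5, -0.5, -0.9]
gripper_width: 0.085
grasp_force: 0.0
```

```bash
python3 go.py .6393 -.2733 .14 .165; python3 -c "
from chk import *
p=viewer.capture('top');X=cloud(p)
flat(p,X,'brush',(.625,.2556),.046);flat(p,X,'stone',(.639,-.2733),.025)"
```

```text
pos [0.6176 0.0946 0.1539] yaw -0.045 twist -0.21 then shift cm [  3.9  -36.65   1.39] t 19.67 F [ 0.5 -0.5 -0.9]
brush [0.6254 0.2555] -0.033 [626.1 256.  113.   53.7] 0.006 739
stone [ 0.6381 -0.2735] 0.159 [ 639.  -273.2  108.7   39.8] 0.155 594
```

The brush matches its outline to within 1 mm and 0.015 rad. Next is the stone.

Request:
apply_moves:
  targets: [0,-1,0,-0.105,0,-2,0,-0.105,0.4,-3,0.2,0,0.45,-4.1,0.2,0,0.45,-4.1,0.2,0,0.45,-4.1,0.2,0,0.45,-4.1,0.2,0,0.45,-4.1,0.2,0]

```text
time: 20.48
position: [0.6311, -0.1707, 0.1409]
tcp_rot: [0.001, -0.082, 0.997, 0.0]
wrist_force: [1.0, -0.1, -0.8]
gripper_width: 0.0846
grasp_force: 0.0
```

Request:
apply_moves:
  targets: [0.4,-4,0.2,0,0.3,-3,0,0,0.2,-2,0,0,0.2,-1,0,0,0,0,0,0,0,0,0,0,0,0,0,0,0,0,0,0]

```text
time: 21.15
position: [0.6358, -0.2686, 0.1382]
tcp_rot: [-0.0, -0.083, 0.997, 0.0]
wrist_force: [-0.2, 0.9, -0.5]
gripper_width: 0.085
grasp_force: 0.0
```

Request:
apply_moves:
  targets: [0,0,0,0,0,0,0,0,0,0,0,0,0,0,0,0,0,0,0,0]

```text
time: 21.57
position: [0.6357, -0.2707, 0.1383]
tcp_rot: [0.0, -0.082, 0.997, -0.0]
wrist_force: [0.0, -0.2, -0.8]
gripper_width: 0.0849
grasp_force: 0.0
```

```bash
python3 go.py .639 -.2733 .05 .163
```

```text
pos [ 0.6357 -0.2707  0.1383] yaw 0.163 twist 0.0 then shift cm [-0.29 -0.31  8.83] t 21.57 F [ 0.  -0.2 -0.8]
```

Request:
apply_moves:
  targets: [-0.29,-0.31,1.5,0,0,0,3,0,0,0,2.8,0,0,0,1.5,0,0,0,0,0,0,0,0,0,0,0,0,0,0,0,0,0]

```text
time: 22.23
position: [0.6407, -0.2743, 0.0525]
tcp_rot: [0.002, -0.081, 0.997, -0.001]
wrist_force: [0.5, 0.2, -0.3]
gripper_width: 0.0848
grasp_force: 0.0
```

Request:
apply_moves:
  targets: [0,0,1,0,0,0,1,0,0,0,0,0,0,0,0,0,0,0,0,0,0,0,0,0,0,0,0,0,0,0,0,0]

```text
time: 22.9
position: [0.6393, -0.2736, 0.0306]
tcp_rot: [0.0, -0.082, 0.997, -0.0]
wrist_force: [0.4, 1.1, -0.5]
gripper_width: 0.0849
grasp_force: 0.0
```

```bash
python3 go.py .639 -.2733 .0215 .163
```

```text
pos [ 0.6393 -0.2736  0.0306] yaw 0.163 twist 0.0 then shift cm [0.02 0.03 0.91] t 22.9 F [ 0.4  1.1 -0.5]
```

Request:
apply_moves:
  targets: [0,0,0.45,0,0,0,0.45,0,0,0,0,0,0,0,0,0,0,0,0,0,0,0,0,0,0,0,0,0]

```text
time: 23.48
position: [0.6392, -0.2735, 0.0215]
tcp_rot: [0.0, -0.082, 0.997, -0.0]
wrist_force: [0.5, 0.4, 0.8]
gripper_width: 0.0852
grasp_force: 0.0
```

Request:
apply_moves:
  targets: [0,0,0,0,0,0,0,0,0,0,0,0,0,0,0,0,0,0,0,0,0,0,0,0,0,0,0,0,0,0,0,0]
  grip: 2.5

```text
time: 24.15
position: [0.6394, -0.2737, 0.0217]
tcp_rot: [0.0, -0.082, 0.997, -0.0]
wrist_force: [-0.1, 0.5, 3.0]
gripper_width: 0.039
grasp_force: 63.0
```

```bash
python3 go.py .639 -.2733 .0215 .163
```

```text
pos [ 0.6394 -0.2737  0.0217] yaw 0.163 twist 0.0 then shift cm [0.04 0.05 0.02] t 24.15 F [-0.1  0.5  3. ]
```

Request:
apply_moves:
  targets: [0,0,-1,0,0,0,-2.5,0,0,0,-3.5,0,0,0,-2.5,0,0,0,0,0,0,0,0,0,0,0,0,0,0,0,0,0]

```text
time: 24.82
position: [0.6368, -0.2723, 0.1133]
tcp_rot: [-0.002, -0.082, 0.997, 0.002]
wrist_force: [0.2, -0.2, -3.2]
gripper_width: 0.0387
grasp_force: 62.7
```

```bash
python3 go.py .4427 -.2885 .12 .116
```

```text
pos [ 0.6368 -0.2723  0.1133] yaw 0.163 twist 0.047 then shift cm [19.47  0.64 -0.57] t 24.82 F [ 0.2 -0.2 -3.2]
```

Request:
apply_moves:
  targets: [1,0,0,0.047,2,0.1,0,0,3.3,0.1,0,0,3.5,0.1,0,0,3.5,0.1,0,0,3.2,0.1,0,0,2,0.1,0,0,1,0.04,0,0]

```text
time: 25.48
position: [0.4399, -0.2884, 0.1136]
tcp_rot: [-0.003, -0.057, 0.998, 0.002]
wrist_force: [-0.4, -0.5, -2.1]
gripper_width: 0.039
grasp_force: 62.6
```

Request:
apply_moves:
  targets: [0,0,2,0,0,0,3,0,0,0,1.5,0,0,0,0,0,0,0,0,0,0,0,0,0,0,0,0,0,0,0,0,0]

```text
time: 26.15
position: [0.4459, -0.2909, 0.0526]
tcp_rot: [0.001, -0.058, 0.998, -0.001]
wrist_force: [0.2, -0.2, -2.3]
gripper_width: 0.0387
grasp_force: 62.5
```

Request:
apply_moves:
  targets: [0,0,0,0,0,0,0,0,0,0,0,0,0,0,0,0,0,0,0,0]

```text
time: 26.57
position: [0.4447, -0.2902, 0.0514]
tcp_rot: [0.0, -0.058, 0.998, -0.0]
wrist_force: [0.7, -0.0, -1.9]
gripper_width: 0.0386
grasp_force: 62.5
```

```bash
python3 go.py .4427 -.2886 .0277 .116
```

```text
pos [ 0.4447 -0.2902  0.0514] yaw 0.116 twist 0.0 then shift cm [0.18 0.18 2.37] t 26.57 F [ 0.7 -0.  -1.9]
```

Request:
apply_moves:
  targets: [0.15,0.18,0.7,0,0,0,0.8,0,0,0,0.5,0,0,0,0,0,0,0,0,0,0,0,0,0,0,0,0,0,0,0,0,0]

```text
time: 27.23
position: [0.4433, -0.2888, 0.0316]
tcp_rot: [0.0, -0.058, 0.998, -0.0]
wrist_force: [1.1, -0.1, -2.1]
gripper_width: 0.0384
grasp_force: 62.6
```

Request:
apply_moves:
  targets: [0,0,0,0,0,0,0,0,0,0,0,0]

```text
time: 27.48
position: [0.4431, -0.2886, 0.0315]
tcp_rot: [0.0, -0.058, 0.998, -0.0]
wrist_force: [0.4, -0.6, -3.0]
gripper_width: 0.0387
grasp_force: 62.6
```

```bash
python3 go.py .4427 -.2886 .0277 .116
```

```text
pos [ 0.4431 -0.2886  0.0315] yaw 0.116 twist 0.0 then shift cm [0.04 0.   0.38] t 27.48 F [ 0.4 -0.6 -3. ]
```

Request:
apply_moves:
  targets: [0.04,0,0.2,0,0,0,0.18,0,0,0,0,0,0,0,0,0,0,0,0,0,0,0,0,0]

```text
time: 27.98
position: [0.4427, -0.2887, 0.0277]
tcp_rot: [0.0, -0.058, 0.998, -0.0]
wrist_force: [-0.1, -0.5, 1.4]
gripper_width: 0.039
grasp_force: 62.9
```

Request:
apply_moves:
  targets: [0,0,0,0,0,0,0,0,0,0,0,0,0,0,0,0,0,0,0,0]
  grip: 8.5

```text
time: 28.4
position: [0.4426, -0.2886, 0.0275]
tcp_rot: [0.0, -0.058, 0.998, -0.0]
wrist_force: [0.6, -1.4, 0.0]
gripper_width: 0.0846
grasp_force: 0.0
```

Request:
apply_moves:
  targets: [0,0,-1,0,0,0,-3,0,0,0,-4,0,0,0,-3,0,0,3,0,0,0,4,0,0,0,4,0,0,0,4,0,0]

```text
time: 29.07
position: [0.425, -0.1385, 0.1386]
tcp_rot: [0.001, -0.057, 0.998, -0.0]
wrist_force: [-0.1, 1.1, -0.2]
gripper_width: 0.0849
grasp_force: 0.0
```

Request:
apply_moves:
  targets: [-3,3,0,0,-4,2,0,0,-4,0,0,0,-2,0,0,0,0,0,0,0,0,0,0,0,0,0,0,0,0,0,0,0]

```text
time: 29.73
position: [0.5438, -0.0773, 0.1372]
tcp_rot: [-0.001, -0.058, 0.998, 0.0]
wrist_force: [-0.5, -0.6, -0.1]
gripper_width: 0.085
grasp_force: 0.0
```

```bash
python3 go.py .6516 -.076 .14 .116; python3 -c "
from chk import *
p=viewer.capture('top');X=cloud(p)
flat(p,X,'stone',(.4427,-.2885),.031)
flat(p,X,'tin',(.6516,-.076),.024)"
```

```text
pos [ 0.5438 -0.0773  0.1372] yaw 0.116 twist -0.0 then shift cm [-10.72  -1.12  -0.3 ] t 29.73 F [-0.5 -0.6 -0.1]Traceback (most recent call last):
  File "<string>", line 4, in <module>
    flat(p,X,'stone',(.4427,-.2885),.031)
    ~~~~^^^^^^^^^^^^^^^^^^^^^^^^^^^^^^^^^
  File "chk.py", line 5, in flat
    m=near(models.regions_of(o,p),xy,X);v,u=np.nonzero(m);ok=abs(X[m][:,2]-z)<.006
  File "h.py", line 23, in near
    return min(rs,key=lambda r:np.linalg.norm(np.nanmedian(X[r["pixels"]][:,:2],0)-xy))["pixels"]
           ~~~^^^^^^^^^^^^^^^^^^^^^^^^^^^^^^^^^^^^^^^^^^^^^^^^^^^^^^^^^^^^^^^^^^^^^^^^^
ValueError: min() iterable argument is empty
```

Request:
apply_moves:
  targets: [-2,-0.2,0,0,-3,-0.4,0,0,-3.4,-0.3,0,0,-2.3,-0.22,0,0,0,0,0,0,0,0,0,0,0,0,0,0,0,0,0,0]

```text
time: 30.5
position: [0.6512, -0.076, 0.137]
tcp_rot: [-0.001, -0.058, 0.998, 0.0]
wrist_force: [-0.1, 0.2, -0.4]
gripper_width: 0.085
grasp_force: 0.0
```

Request:
apply_moves:
  targets: [0,0,2,0,0,0,3,0,0,0,2.5,0,0,0,1.2,0,0,0,0,0,0,0,0,0,0,0,0,0,0,0,0,0]

```text
time: 31.17
position: [0.6547, -0.0762, 0.0528]
tcp_rot: [0.002, -0.058, 0.998, -0.0]
wrist_force: [0.3, -0.5, 0.4]
gripper_width: 0.0851
grasp_force: 0.0
```

Request:
apply_moves:
  targets: [0,0,0,0,0,0,0,0,0,0,0,0,0,0,0,0,0,0,0,0]

```text
time: 31.58
position: [0.6531, -0.0758, 0.0507]
tcp_rot: [0.0, -0.058, 0.998, -0.0]
wrist_force: [-0.8, -0.0, -0.5]
gripper_width: 0.0847
grasp_force: 0.0
```

```bash
python3 go.py .6516 -.076 .0215 .116; python3 -c "
from chk import *
for n in('top','side'):
    p=viewer.capture(n);X=cloud(p)
    m=(np.hypot(X[...,0]-.4427,X[...,1]+.2885)<.08)&(abs(X[...,2]-.031)<(.007 if n=='top' else .003));v,u=np.nonzero(m)
    P=plane(p,np.c_[u,v],np.full(len(u),.031));c,a,e=pca(P);print('stone',np.round(c,4),round(a,3),*rect(P),len(u))
cv2.imwrite('pics/d.png',p['pixels'])"
```

```text
pos [ 0.6531 -0.0758  0.0507] yaw 0.116 twist 0.0 then shift cm [0.15 0.   2.92] t 31.58 F [-0.8 -0.  -0.5]
stone [ 0.4419 -0.2875] 0.116 [ 441.8 -287.3  111.    43.1] 0.124 726
stone [ 0.4397 -0.2912] 0.111 [ 441.1 -291.3  109.5   41.9] 0.107 1092
```

View pics/d.png

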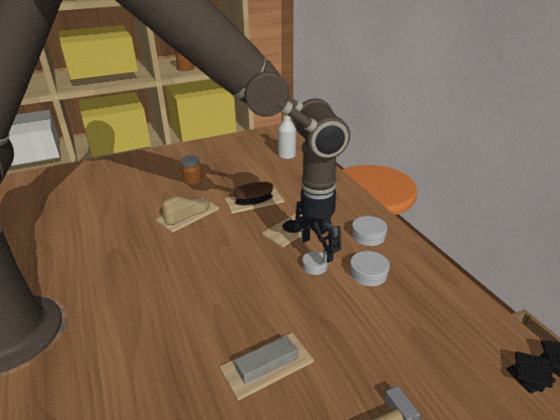

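The stone (268,357), brush (252,195) and last (188,210) all sit on their boards, and the jar (191,170) is untouched. The stone is centred to about 1 mm in the top view. Now grip the tin.

Request:
apply_moves:
  targets: [0.12,0,1,0,0,0,1.2,0,0,0,0.7,0,0,0,0,0,0,0,0,0,0,0,0,0,0,0,0,0,0,0,0,0]

```text
time: 32.35
position: [0.6524, -0.0761, 0.022]
tcp_rot: [0.001, -0.058, 0.998, -0.0]
wrist_force: [-0.2, -0.2, 0.6]
gripper_width: 0.0845
grasp_force: 0.0
```

Request:
apply_moves:
  targets: [0,0,0,0,0,0,0,0,0,0,0,0,0,0,0,0,0,0,0,0,0,0,0,0,0,0,0,0,0,0,0,0]
  grip: 4.5

```text
time: 33.02
position: [0.6528, -0.0762, 0.0225]
tcp_rot: [0.001, -0.058, 0.998, -0.0]
wrist_force: [0.4, -0.4, 6.0]
gripper_width: 0.0577
grasp_force: 64.9
```

```bash
python3 go.py .6516 -.076 .0215 .116
```

```text
pos [ 0.6528 -0.0762  0.0225] yaw 0.116 twist 0.0 then shift cm [0.12 0.03 0.1 ] t 33.02 F [ 0.4 -0.4  6. ]
```

Request:
apply_moves:
  targets: [0,0,-1,0,0,0,-2.5,0,0,0,-3.5,0,0,0,-2,0,0,0,0,0,0,0,0,0,0,0,0,0,0,0,0,0]

```text
time: 33.68
position: [0.6498, -0.0756, 0.1092]
tcp_rot: [-0.002, -0.058, 0.998, 0.001]
wrist_force: [0.1, 0.8, -2.2]
gripper_width: 0.0581
grasp_force: 64.3
```

```bash
python3 go.py .6709 .0862 .11 .116
```

```text
pos [ 0.6498 -0.0756  0.1092] yaw 0.116 twist 0.0 then shift cm [-3.97 15.83 -0.08] t 33.68 F [ 0.1  0.8 -2.2]
```

Request:
apply_moves:
  targets: [-0.4,1.4,0,0,-0.7,2.8,0,0,-0.9,3.8,0,0,-0.9,3.8,0,0,-0.6,2.6,0,0,-0.3,1.4,0,0,0,0,2,0,0,0,2.5,0]

```text
time: 34.35
position: [0.6734, 0.0874, 0.068]
tcp_rot: [0.003, -0.059, 0.998, -0.0]
wrist_force: [0.7, -0.5, -1.6]
gripper_width: 0.0583
grasp_force: 64.3
```

Request:
apply_moves:
  targets: [0,0,1,0,0,0,0,0,0,0,0,0,0,0,0,0,0,0,0,0,0,0,0,0,0,0,0,0,0,0,0,0]

```text
time: 35.02
position: [0.6718, 0.0852, 0.0574]
tcp_rot: [0.001, -0.058, 0.998, -0.0]
wrist_force: [0.2, -0.7, -1.4]
gripper_width: 0.0578
grasp_force: 64.3
```

```bash
python3 go.py .672 .0862 .0285 .116
```

```text
pos [0.6718 0.0852 0.0574] yaw 0.116 twist -0.0 then shift cm [-0.02  0.09  2.89] t 35.02 F [ 0.2 -0.7 -1.4]
```

Request:
apply_moves:
  targets: [0,0.1,0.8,0,0,0,1,0,0,0,0.7,0,0,0,0,0,0,0,0,0,0,0,0,0,0,0,0,0,0,0,0,0]

```text
time: 35.68
position: [0.6712, 0.0864, 0.0316]
tcp_rot: [0.0, -0.058, 0.998, -0.0]
wrist_force: [0.3, -0.2, -0.7]
gripper_width: 0.0582
grasp_force: 64.7
```

Request:
apply_moves:
  targets: [0,0,0,0,0,0,0,0,0,0,0,0]

```text
time: 35.93
position: [0.6712, 0.0864, 0.0317]
tcp_rot: [0.0, -0.058, 0.998, -0.0]
wrist_force: [0.3, -0.2, -1.1]
gripper_width: 0.0579
grasp_force: 64.7
```

```bash
python3 go.py .672 .0862 .0285 .116
```

```text
pos [0.6712 0.0864 0.0317] yaw 0.116 twist 0.0 then shift cm [-0.08 -0.02  0.32] t 35.93 F [ 0.3 -0.2 -1.1]
```

Request:
apply_moves:
  targets: [-0.06,0,0.2,0,0,0,0.12,0,0,0,0,0,0,0,0,0,0,0,0,0,0,0,0,0]

```text
time: 36.43
position: [0.672, 0.0864, 0.0285]
tcp_rot: [0.0, -0.058, 0.998, 0.0]
wrist_force: [0.4, -1.2, 1.8]
gripper_width: 0.0583
grasp_force: 64.7
```

Request:
apply_moves:
  targets: [0,0,0,0,0,0,0,0,0,0,0,0,0,0,0,0,0,0,0,0]
  grip: 8.5

```text
time: 36.85
position: [0.6716, 0.0864, 0.0281]
tcp_rot: [-0.0, -0.058, 0.998, -0.0]
wrist_force: [-0.4, 1.1, -0.1]
gripper_width: 0.0848
grasp_force: 0.0
```

Request:
apply_moves:
  targets: [0,0,-1,0,0,0,-3,0,0,0,-4,0,0,0,-4,0,0,-4,-2,0,0,-4,0,0,0,-4,0,0,2,-4,0,0]

```text
time: 37.52
position: [0.6746, -0.071, 0.1699]
tcp_rot: [0.004, -0.059, 0.998, -0.001]
wrist_force: [1.1, -0.2, 0.5]
gripper_width: 0.0847
grasp_force: 0.0
```

Request:
apply_moves:
  targets: [4,-2,0,0,4,0,0,0,4,0,0,0,4,0,0,0,2,0,0,0,0,0,0,0,0,0,0,0,0,0,0,0]

```text
time: 38.18
position: [0.4989, -0.1086, 0.1682]
tcp_rot: [0.002, -0.058, 0.998, -0.001]
wrist_force: [0.3, -0.8, -1.0]
gripper_width: 0.085
grasp_force: 0.0
```

```bash
python3 - <<'E'
from reg import *
p=viewer.capture('top');X=cloud(p);reg(p,(.432,.266))
cv2.imwrite('pics/e.png',cv2.resize(p['pixels'][120:330,100:450],None,fx=2.2,fy=2.2))
for o,xy,z in(('brush',(.625,.2556),.046),('tin',(.671,.0862),.03),('stone',(.4427,-.2885),.031)):
    m=(np.hypot(X[...,0]-xy[0],X[...,1]-xy[1])<.08)&(abs(X[...,2]-z)<.008);v,u=np.nonzero(m)
    P=plane(p,np.c_[u,v],np.full(len(u),z));c,a,e=pca(P);print(o,np.round(c,4),round(a,3),*rect(P),len(u))
print(status.read_state()["time"])
E
```

```text
outline c [0.4349 0.2662] last c [0.4365 0.2658] dyaw 0.013 cost 11.7 917
brush [0.6254 0.2557] -0.044 [624.9 256.  115.5  53.7] 0.006 770
tin [0.6711 0.0865] 0.041 [670.5  86.3  57.6  56.9] -0.01 413
stone [ 0.4166 -0.3   ] -0.093 [ 423.2 -300.3   75.7   28. ] -0.04 229
38.2833
```

View pics/e.png

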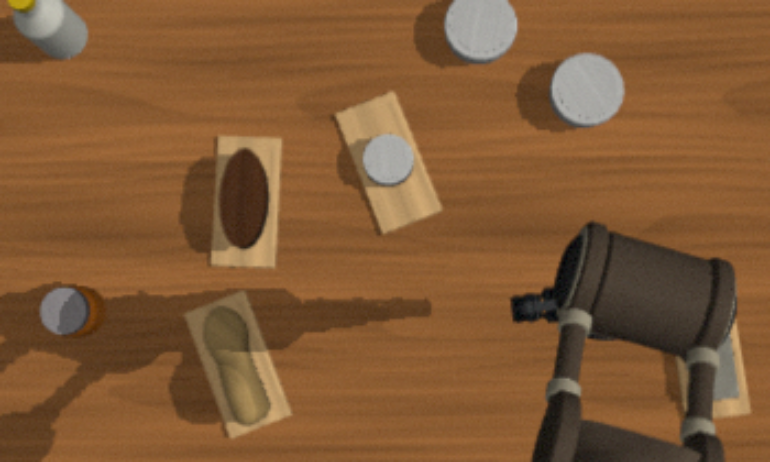

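All four pieces lie centred on their outlines: brush (245,198), tin (388,160) and last (238,365), with the stone partly under the arm but measured fine earlier. The jar (65,311) has not moved.

```bash
python3 -c "
from plant import bot;print(bot.finish_job())"
```

```text
the job is handed in; nothing more can be done
None
```

The job is handed in at about 38 s: the last, brush, stone and tin each measured within about 2 mm and 0.02 rad of their outlines, with the last's toe at the toe end and the jar left standing where it was.

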